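# Latch the upright turntable-accessory case

### The job

The black accessory case standing on the desk is shut but not latched. Flip the steel loop of its draw latch forward so that its end bar drops down behind the keeper hook on the lid, and only then swing the latch lever back and press it flat until it snaps over centre and holds the lid drawn in. Leave the press-button on the other box unpressed and the glass, headshell and cartridge where they are.

Things in the scene. Friction and masses are not known exactly. Their poses are not given: they have to be found in the camera images.
- case: Black plastic case, 162 x 170 mm, standing fixed on its hinged edge; flat top 90 mm up, steel draw latch mid-top. Origin on the desk right under the lever's pivot (pivot 102 mm up, along y). x points level from body (-75 to 16 mm) to lid (21 to 87 mm), within 0.5 rad of straight away from the robot; y along the seam; z up. The lid is sprung ajar 4 mm.
- loop_bar (a point): Middle of the loop's end bar: 8 mm thick, 46 mm long, along y. Two legs 64.5 mm long, 40 mm apart, hinge on the lever 18 mm from its pivot; the bar clears the lever's tip. At the start the loop stands near upright, bar about 180 mm up, 20 mm or more above the tip. Pushed towards the lid (+x) below 55 deg from level, it falls by itself on to the lid beyond the keeper.
- lever_tip (a point): Middle of the lever's free end, 60 mm from its pivot; flat steel 20 mm wide, 6 mm thick. Starts up, leaning to the lid (tip x 16 to 31, z about 155 mm in the case frame). It shuts by swinging up and back through vertical until level over the body, tip at (-60, 0, 102). Stays by slight friction; under 10 N near its end shuts it, and it snaps the last 10 deg if hooked.
- keeper (a point): Seat in the keeper, where the centre of the bar sits when drawn tight: (50, 0, 95.5) mm in the case frame, moving 3 to 4 mm to -x as the lid is drawn in. A steel hook 24 mm wide, 15 mm high on the lid, open to +x; its lip reaches 4 mm past the seat, 5.5 mm above it. With the lever up the dropped bar lies 10 to 20 mm beyond the seat on the lid's top.
- press_latch (a joint): Bystander: grey press-button (24 mm across, 5 mm travel) on top of a lower black plastic box 120 by 130 by 45 mm. 0 is unpressed, in m; not to be pressed.
- tumbler: Bystander: clear glass tumbler, 72 mm across, 90 mm high; origin at the centre of its underside.
- headshell: Bystander: aluminium headshell, 75 mm long, 20 mm wide, lying flat; origin on the desk under its plate.
- cartridge: Bystander: yellow cartridge body 28 by 17 by 18 mm; origin at the centre of its underside.

How it is judged (in metres and radians):
On the way:
1. the loop's bar lies down behind the keeper hook, below its lip, while the lever is still up (z of loop_bar in the frame of keeper below 0.004 m and x of loop_bar in the frame of keeper between -0.004 and 0.03 m and z of lever_tip in the frame of case above 0.13 m), for 0.2 s.
At the end, for the whole second after the job is handed in: The lever lies flat over the case body (its tip within 8 mm of level with its pivot), the loop's bar sits in the keeper hook (within 6 mm of its seat), and the lid is held drawn in by at least 1.8 mm (z of lever_tip in the frame of case below 0.11 m and x of lever_tip in the frame of case below -0.05 m and distance between loop_bar and keeper below 0.006 m and x of keeper in the frame of case below 0.0482 m); the robot touches nothing.
It fails at once if the press-button of the other box is pressed (value of joint press_latch above 0.003 m).
It fails at once if the tumbler is moved more than 20 mm or tipped (distance of tumbler from where it was at the start of the episode above 0.02 m or angle between tumbler's own z axis and vertical above 0.3 rad).
It fails at once if the headshell is moved more than 20 mm (distance of headshell from where it was at the start of the episode above 0.02 m).
It fails at once if the cartridge is moved more than 20 mm (distance of cartridge from where it was at the start of the episode above 0.02 m).
It also fails if it takes over 35 s, if anything falls off the work surface, if the arm or the gripper's body presses on something with over 40 N, if the wrist force passes 120 N, or if a joint passes its speed limit or range.

### The arm

A 6-joint arm with a two-finger parallel gripper is mounted at the origin on the work surface. World frame = base frame: x ahead of the robot, y to its left, z up, the work surface at z = 0. Lengths are in mm, angles in degrees, forces in N, time in s.
With the tool pointing down it reaches from about 350 to 725 mm from the base axis. Payload 4.3 kg.
Tool frame: the origin (TCP) lies at the very end of the fingers, on their centre line; the grasp point (between the pads) lies 19 mm behind it; z points along the fingers, y is the line along which they close (so a half turn about z gives the same grasp; the last joint's range is limited). The gripper opens to 85 mm and grips with 20 to 120 N. Pads are 22 mm wide; open, the fingers measure 114 mm over their backs; the gripper's body (76 mm by 85 mm) begins 54 mm behind the grasp point. The pads swing forward as they close: fully open they stand 13 mm farther back than shut.
Start: joints at [63.065, 21.618, 4.641, 73.018, 0, 83.68], TCP at [202.459, 538.217, 231.329] pointing down, gripper open.
Joint ranges: [-156.06, 156.06], [-48.1, 94.91], [-58.44, 69.94], [-101.28, 121.22], [-78.64, 73.56], [-180, 180]. Speed limits (degrees/s): [147.25, 147.25, 180, 180, 180, 180].

### API

Orientations are given as [roll, pitch, yaw] about the fixed x, y, z axes, in that order (R = Rz(yaw) Ry(pitch) Rx(roll)).
In Python, from cell import bot gives the robot as it stands.
- The arm moves only by the shell command python3 -m inch 'ROWS' [FORCE]. ROWS is JSON, a list of rows, each a list of 5 numbers: the finger opening in mm, from 0 to 85.4, then the shift along the world's x, y, z in units of 25 mm (1.0 is 25 mm), then the turn about the world's z in rad. In form: [[grip, dx, dy, dz, roll], ...]. A call has 1 to 20 rows; each row shifts and turns the commanded pose from where the row before left it; what a row does not reach is not made up. A row lasts 1/10 s, in which the tool goes at most 50 mm and 8.59 degrees, less where a joint would pass 70% of its speed; a pose out of reach is approached as far as the arm can. A call is refused whole if a number of a shift passes 1 or a number of a turn 0.15, either way. A call with a gripper value outside its range is refused whole. The fingers move at their own pace and stop on an object; FORCE is the grip in N (left out, the last holds). Time passes only in rows, so rows that do not move let the fingers close. It gives the time, the measured TCP pose, the force, the opening and the grip force at its end, in the units of the state.
- bot.sense(): the state, without advancing time (a new reading comes with each control period).
- bot.camera(name): name is "side" or "top" or "wrist"; returns a dict with "pixels" (420x560x3 uint8, red, green, blue), "depth" (420x560 float32, mm along the optical axis (not along the pixel's ray), 0 where there is no reading), "fovy" (degrees; the focal length in pixels is half the picture's height over the tangent of half this angle, whatever the lens; pixels are square), "cx", "cy" (the principal point, pixels), "D" ([k1, k2, p1, p2, k3] as OpenCV has them; the pictures are not rectified), "R" (3x3) and "t" (3): a world point X has camera coordinates R X + t. Camera axes: x right, y down, z forward; pixel columns grow to the right and rows downward; lengths in mm; the calibration is good to about 2 mm. A picture is of the moment at which its call begins.
- bot.sign_off(): hands the job in; it is judged then, once.
The state is a dict: "clock": time; "q": joint angles; "dq": joint speeds; "tau": joint torques, N m; "tool_pos": TCP position; "orientation": TCP orientation; "force": force on the tool from outside, world axes, zero at the start; "wrist_torque": the same for the moment, N m; "width": finger opening in mm; "grip_force": force on a finger pad.
Only numpy, scipy, OpenCV 4.12 (cv2) and the standard library are available. Lean on these libraries where they do the work, as an engineer would, in place of code of your own. Each camera call takes 0.05 s, during which the arm holds its last target. There are 200 camera calls.

## Working session

There is one attempt and no reset: what is moved stays moved. The work goes in short steps, Python scripts to look and compute and a shell command to move; the robot and the scene stay as the last step left them, time stands still between calls to the robot, and variables do not carry over. Pictures are saved under pics/ and viewed, at most 10 in all, crops included, and the job is handed in when it is done.

```bash
mkdir -p pics; ls
cat > h.py <<'E'
import numpy as np, cv2
from cell import bot
def cam(n,save=None):
    c=bot.camera(n); c['f']=210/np.tan(np.radians(c['fovy'])/2)
    c['K']=np.array([[c['f'],0,c['cx']],[0,c['f'],c['cy']],[0,0,1.]])
    if save: cv2.imwrite('pics/'+save,c['pixels'][:,:,::-1])
    return c
def world(c):
    v,u=np.mgrid[0:420,0:560]
    p=cv2.undistortPoints(np.stack([u,v],-1).reshape(-1,1,2).astype(float),c['K'],np.array(c['D'])).reshape(-1,2)
    d=c['depth'].reshape(-1,1)
    X=np.hstack([p*d,d]); W=(X-np.array(c['t']))@np.array(c['R'])
    W[d[:,0]==0]=np.nan
    return W.reshape(420,560,3)
E
python3 - <<'E'
from h import *
a=cam('side');b=cam('top')
cv2.imwrite('pics/a.png',np.hstack([cv2.resize(x['pixels'],(400,300)) for x in (a,b)])[:,:,::-1])
for n,c in (('side',a),('top',b)):
    np.savez(n,W=world(c),px=c['pixels'])
    cv2.imwrite(f'pics/{n}.png',c['pixels'][:,:,::-1])
    print(n,-np.array(c['R']).T@c['t'])
s=bot.sense();print(s['clock'],s['orientation'],s['tool_pos'])
E
```

```text
pics
side [232.34430769 426.62407231 492.57978783]
top [506.58905747 -14.65731683 751.73457655]
0.1 [-1.79894645e+02 -1.12501275e-02  1.59387472e+02] [202.16853585 537.66606355 230.44833747]
```

View pics/side.png

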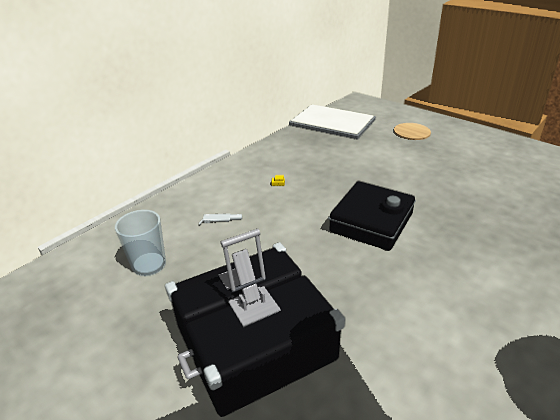

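View pics/top.png

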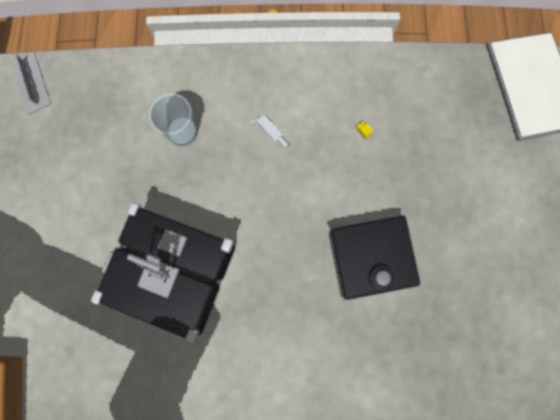

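The side view shows the loop standing upright, with its bar at about (222,242)–(260,233), the lever inside it at about (240,252), and the case top around (250,300). The top view shows the case at about (165,270) with the latch near (155,268). The tumbler lies beyond the case, and the button box is well to the right.

```bash
python3 - <<'E'
from h import *
for n in ('side','top'):
    d=np.load(n+'.npz');W=d['W'];P=W.reshape(-1,3)
    reg=(P[:,1]>50)&(P[:,1]<400)&(P[:,0]<650)&(P[:,0]>250)
    m=reg&(P[:,2]>84)&(P[:,2]<94)
    Q=P[m]
    if n=='top':
        # drop tumbler
        pass
    r=cv2.minAreaRect(Q[:,:2].astype(np.float32));print(n,len(Q),np.median(Q[:,2]),r)
    print(cv2.boxPoints(r).round(1).tolist())
    H=P[reg&(P[:,2]>110)&(P[:,2]<200)]
    for lo in range(95,190,6):
        q=P[reg&(P[:,2]>lo)&(P[:,2]<=lo+6)]
        if len(q):print(lo,len(q),q.mean(0).round(1),q.min(0).round(1),q.max(0).round(1))
E
python3 - <<'E'
import cv2
a=cv2.imread('pics/side.png')[210:350,150:350];b=cv2.imread('pics/top.png')[190:350,80:250]
import numpy as np
cv2.imwrite('pics/crop.png',np.hstack([cv2.resize(a,(400,280),interpolation=2),cv2.resize(b,(298,280),interpolation=2)]))
E
```

```text
side 12294 90.19577834054877 ((515.150634765625, 174.431396484375), (174.4653778076172, 168.16268920898438), 69.12060546875)
[[405.5, 122.9000015258789], [562.5999755859375, 63.0], [624.7999877929688, 226.0], [467.70001220703125, 285.8999938964844]]
95 69 [518.3 175.2  98.6] [498.  162.3  95.1] [556.7 191.6 100.9]
101 209 [520.7 173.7 104.5] [497.2 156.  101.1] [563.6 191.7 107. ]
107 99 [510.7 176.9 109.5] [499.7 162.8 107. ] [520.  191.3 113. ]
113 80 [513.3 175.4 115.9] [506.  154.5 113.1] [522.1 195.1 119. ]
119 179 [515.2 174.6 121.8] [504.4 153.5 119.2] [524.  195.1 124.9]
125 130 [518.3 174.1 128. ] [506.7 153.9 125. ] [526.  195.1 131. ]
131 122 [520.6 172.7 134.1] [506.5 153.4 131.1] [529.1 194.1 137. ]
137 134 [522.5 171.4 140.1] [508.5 151.8 137. ] [530.8 194.8 143. ]
143 117 [525.3 171.5 146. ] [509.3 152.8 143.1] [535.  194.1 149. ]
149 134 [526.9 170.1 152. ] [510.  152.4 149.1] [536.6 193.5 154.9]
155 82 [527.4 169.  156.9] [510.8 150.5 155. ] [537.6 192.8 160.9]
161 42 [521.6 172.7 163.8] [511.7 150.3 161. ] [530.9 192.5 166.9]
167 37 [522.5 172.3 169.9] [513.1 150.4 
[... 866 characters left out ...]
1 151.9 125.2] [525.1 191.5 130.7]
131 6 [516.  159.7 135.2] [510.5 151.5 132.5] [524.9 189.6 136.3]
137 7 [515.8 159.  140.3] [510.5 151.3 138.4] [524.9 190.1 142.1]
143 24 [524.8 166.  147.2] [511.9 151.1 143.6] [531.7 190.6 149. ]
149 35 [529.1 166.3 152.3] [513.2 150.6 149.4] [536.8 189.4 154.8]
155 63 [534.4 165.9 157.1] [513.2 150.7 155.1] [541.  175.8 159.7]
161 7 [517.4 156.3 163.2] [514.5 150.  161. ] [528.3 189.2 167. ]
167 5 [516.5 151.1 170.2] [515.7 149.6 168.4] [518.5 153.4 172.6]
173 3 [518.3 149.4 175.9] [517.  148.9 175.1] [519.7 150.  176.7]
179 24 [525.6 164.7 183.8] [516.8 146.8 181. ] [538.2 191.9 184.9]
185 191 [527.4 169.3 187.2] [515.5 147.5 185. ] [538.1 191.4 189.7]
```

View pics/crop.png

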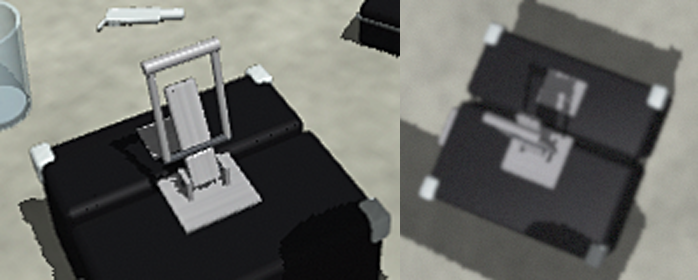

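Case frame, from both cameras: origin at about (510.4, 176.2), yaw about -21°. That puts the bar at case x≈17, z≈184 and the lever tip at x≈25, z≈156. All of these fit the given sizes, and the tool is already aligned with the case. I'll close the fingers and go above a point behind the bar, at case x=-14.

```bash
python3 -m inch '[[0,0.79,-0.95,0,0],[0,0.79,-0.95,0,0],[0,0.79,-0.95,0,0],[0,0.79,-0.95,0,0],[0,0.79,-0.95,0,0],[0,0.79,-0.95,0,0],[0,0.79,-0.95,0,0],[0,0.79,-0.95,0,0],[0,0.79,-0.95,0,0],[0,0.79,-0.95,0,0],[0,0.79,-0.95,0,0],[0,0.79,-0.95,0,0],[0,0.79,-0.95,0,0],[0,0.79,-0.95,0,0],[0,0.79,-0.95,0,0],[0,0,0,0,0],[0,0,0,0,0]]' 30
cat > c.py <<'E'
from h import *
a=np.radians(-21);ex=np.array([np.cos(a),np.sin(a)]);ey=np.array([-ex[1],ex[0]]);O=np.array([510.4,176.2])
def case(W): 
    d=W[...,:2]-O
    return np.stack([d@ex,d@ey,W[...,2]],-1)
def st():
    s=bot.sense();print('t',round(s['clock'],2),'tcp world',s['tool_pos'].round(1) if hasattr(s['tool_pos'],'round') else s['tool_pos'],'case',case(np.array(s['tool_pos'])).round(1),'F',np.round(s['force'],1),'rpy',np.round(s['orientation'],1))
E
python3 -c "from c import *;st()"
```

```text
clock: 1.8
tool_pos: [498.5, 181.5, 230.8]
orientation: [-180.0, -0.1, 159.3]
force: [-0.8, 0.8, -0.2]
width: 0.1
grip_force: 0.0
t 1.8 tcp world [498.5 181.5 230.8] case [-13.    0.7 230.8] F [-0.8  0.8 -0.2] rpy [-1.800e+02 -1.000e-01  1.593e+02]
```

```bash
python3 -m inch '[[0,0,0,-0.9,0],[0,0,0,-0.9,0],[0,0,0,-0.8,0],[0,0,0,0,0],[0,0.3,-0.115,0,0],[0,0.3,-0.115,0,0],[0,0.3,-0.115,0,0],[0,0.3,-0.115,0,0],[0,0.3,-0.115,0,0],[0,0.3,-0.115,0,0],[0,0.2,-0.08,0,0],[0,0,0,0,0],[0,0,0,0,0]]'
python3 - <<'E'
from c import *
st()
s=cam('side');t=cam('top')
np.savez('s2',W=world(s),px=s['pixels'])
C=case(world(s));P=C.reshape(-1,3)
cv2.imwrite('pics/s2.png',np.hstack([cv2.resize(s['pixels'][150:360,120:400],(420,315)),cv2.resize(t['pixels'][190:330,80:248],(378,315))])[:,:,::-1])
E
```

```text
clock: 3.1
tool_pos: [548.6, 162.7, 166.2]
orientation: [-180.0, -0.0, 159.4]
force: [0.4, -0.3, 0.3]
width: 0.1
grip_force: 0.0
t 3.1 tcp world [548.6 162.7 166.2] case [ 40.5   1.  166.2] F [ 0.4 -0.3  0.3] rpy [-180.    -0.   159.4]
```

View pics/s2.png

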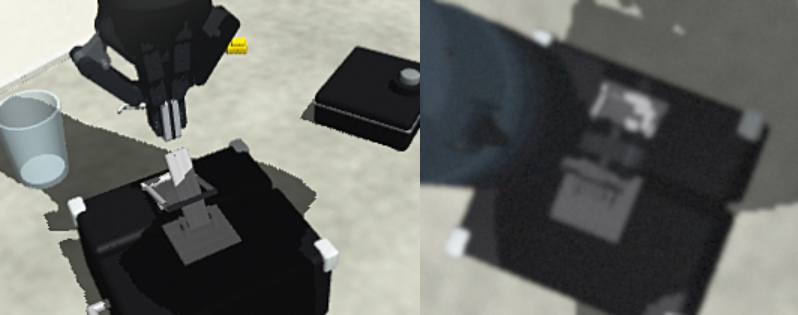

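The loop has dropped onto the lid at about (180,190) in the left panel, and the lever still stands up at (178,165). I'll check the bar's position in depth, then move the finger to the lid side of the lever.

```bash
python3 -m inch '[[0,0.36,-0.14,0,0],[0,0,0,-0.5,0],[0,0,0,-0.6,0],[0,0,0,0,0]]'
python3 - <<'E'
from c import *
st()
C=case(np.load('s2.npz')['W']);P=C.reshape(-1,3);P=P[(abs(P[:,1])<28)&(P[:,2]>93)&(P[:,2]<162)]
for lo in range(-20,90,6):
    q=P[(P[:,0]>lo)&(P[:,0]<=lo+6)]
    o=q[abs(q[:,1])>15]; i=q[abs(q[:,1])<10]
    print(lo,'in',len(i),np.percentile(i[:,2],[5,95]).round(1) if len(i) else '','legs',len(o),np.percentile(o[:,2],[5,50,95]).round(1) if len(o) else '')
E
```

```text
clock: 3.6
tool_pos: [556.2, 158.8, 136.1]
orientation: [-179.9, -0.2, 159.4]
force: [-0.2, 0.4, 0.6]
width: 0.1
grip_force: 0.2
t 3.6 tcp world [556.2 158.8 136.1] case [ 49.    0.2 136.1] F [-0.2  0.4  0.6] rpy [-179.9   -0.2  159.4]
-20 in 7 [93.1 93.4] legs 8 [93.  93.4 94.1]
-14 in 8 [93.2 93.7] legs 6 [93.1 93.2 93.5]
-8 in 62 [100.2 105.6] legs 4 [93.1 93.2 93.3]
-2 in 137 [103.8 113.6] legs 7 [93.1 93.5 94. ]
4 in 130 [112.1 121.7] legs 53 [ 93.7 119.8 121. ]
10 in 140 [120.7 130.3] legs 27 [ 93.1 118.3 120. ]
16 in 131 [129.2 138. ] legs 20 [112.6 116.2 117.1]
22 in 143 [137.5 146.8] legs 17 [111.4 113.6 115.1]
28 in 101 [145.5 152.3] legs 19 [109.6 110.8 113.1]
34 in 50 [ 94.1 151.4] legs 14 [107.4 108.6 110.6]
40 in 25 [ 97.3 106.3] legs 11 [ 99.6 106.2 107.6]
46 in 27 [104.3 106.1] legs 10 [101.1 103.5 104.9]
52 in 4 [ 94.9 106. ] legs 10 [ 97.7 101.1 103.2]
58 in 1 [96.2 96.2] legs 8 [ 96.5  99.  100.7]
64 in 49 [94.8 98.8] legs 23 [94.7 97.3 98.7]
70 in 2 [97.5 97.6] legs 4 [95.1 97.3 97.9]
76 in 0  legs 0 
82 in 0  legs 0 
88 in 0  legs 0
```

The bar lies at case x≈67, z≈95, beyond the keeper and below its lip, with the lever tip at about (30, 152). Next I'll swing the lever back.

```bash
python3 -m inch '[[0,-0.34,0.13,0.12,0],[0,-0.34,0.13,0.12,0],[0,-0.34,0.13,0.12,0],[0,-0.34,0.13,0.12,0],[0,-0.28,0.107,-0.06,0],[0,-0.28,0.107,-0.06,0],[0,-0.28,0.107,-0.06,0],[0,0,0,0,0]]'
python3 - <<'E'
from c import *
st()
s=cam('side')
cv2.imwrite('pics/s3.png',cv2.resize(s['pixels'][150:360,120:400],(560,420))[:,:,::-1])
E
```

```text
clock: 4.4
tool_pos: [501.2, 180.5, 145.8]
orientation: [-180.0, -0.1, 159.4]
force: [-0.0, -0.0, -0.3]
width: -0.0
grip_force: 0.0
t 4.4 tcp world [501.2 180.5 145.8] case [-10.2   0.7 145.8] F [-0.  -0.  -0.3] rpy [-1.800e+02 -1.000e-01  1.594e+02]
```

View pics/s3.png

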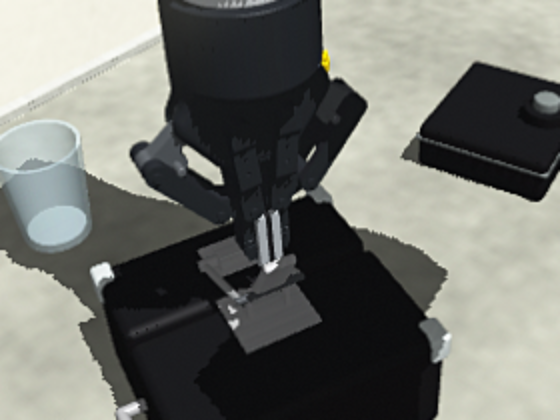

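The lever has now passed vertical and leans toward the body, in front of the finger at about (275,275). The loop still lies over the keeper. I'll follow the arc down.

```bash
python3 -m inch '[[0,-0.32,0.122,-0.36,0],[0,-0.32,0.122,-0.36,0],[0,-0.24,0.093,-0.28,0],[0,-0.24,0.093,-0.28,0],[0,0,0,0,0]]'
python3 -c "from c import *;st()"
python3 -m inch '[[0,-0.16,0.06,-0.16,0],[0,0,0,-0.16,0],[0,0,0,-0.1,0],[0,0,0,0,0]]'
python3 -c "from c import *;st()"
```

```text
clock: 4.95
tool_pos: [472.7, 190.9, 112.9]
orientation: [-179.9, -0.2, 159.4]
force: [0.1, -0.4, 0.0]
width: -0.2
grip_force: 0.0
t 4.95 tcp world [472.7 190.9 112.9] case [-40.5   0.2 112.9] F [ 0.1 -0.4  0. ] rpy [-179.9   -0.2  159.4]
clock: 5.35
tool_pos: [470.6, 192.6, 104.8]
orientation: [180.0, -0.0, 159.4]
force: [-3.4, -1.6, 8.1]
width: 0.2
grip_force: 4.0
t 5.35 tcp world [470.6 192.6 104.8] case [-43.    1.  104.8] F [-3.4 -1.6  8.1] rpy [180.   -0.  159.4]
```

It meets resistance at z=104.8, which is the height of the top of the lever when flat. I'll retreat and verify.

```bash
python3 -m inch '[[0,0,0,0.6,0],[0,0,0,1,0],[0,0,0,1,0],[0,-0.5,0.9,1,0],[0,-0.5,0.9,0.5,0],[0,-0.5,0.9,0,0],[0,-0.5,0.9,0,0],[0,-0.5,0.9,0,0],[0,0,0,0,0]]'
python3 - <<'E'
from c import *
st()
s=cam('side');t=cam('top')
cv2.imwrite('pics/s4.png',np.hstack([cv2.resize(s['pixels'][150:360,120:400],(420,315)),cv2.resize(t['pixels'][190:330,80:248],(378,315))])[:,:,::-1])
for c in (s,t):
    P=case(world(c)).reshape(-1,3);P=P[(abs(P[:,1])<28)&(P[:,2]>93.5)&(P[:,2]<162)]
    for lo in range(-72,84,6):
        q=P[(P[:,0]>lo)&(P[:,0]<=lo+6)]
        o=q[abs(q[:,1])>15]; i=q[abs(q[:,1])<9]
        if len(q):print(lo,'in',len(i),np.percentile(i[:,2],[5,95]).round(1) if len(i) else '','legs',len(o),np.percentile(o[:,2],[5,50,95]).round(1) if len(o) else '')
E
```

```text
clock: 6.25
tool_pos: [407.1, 307.0, 206.3]
orientation: [179.9, -0.0, 159.6]
force: [0.3, -0.2, 0.5]
width: 0.3
grip_force: 0.0
t 6.25 tcp world [407.1 307.  206.3] case [-143.3   85.1  206.3] F [ 0.3 -0.2  0.5] rpy [179.9  -0.  159.6]
-66 in 14 [101.3 105.5] legs 0 
-60 in 92 [101.5 106.6] legs 0 
-54 in 59 [104.4 105.9] legs 0 
-48 in 65 [104.  105.9] legs 0 
-42 in 54 [103.9 106.1] legs 0 
-36 in 33 [104.  106.2] legs 0 
-30 in 3 [104.6 105.3] legs 1 [93.7 93.7 93.7]
-24 in 0  legs 20 [ 98.  101.3 103.2]
-18 in 0  legs 3 [ 99.9 101.2 101.9]
-12 in 2 [105.1 107.1] legs 0 
-6 in 14 [104.6 106.4] legs 0 
0 in 9 [104.1 106.3] legs 0 
12 in 0  legs 0 
-66 in 1 [93.7 93.7] legs 4 [93.5 93.6 94. ]
-60 in 39 [103.2 107.5] legs 3 [93.6 94.1 94.6]
-54 in 47 [104.4 108.1] legs 2 [93.7 93.9 94. ]
-48 in 48 [104.6 108. ] legs 2 [93.9 93.9 94. ]
-42 in 47 [104.9 107.9] legs 3 [93.6 93.6 93.8]
-36 in 46 [103.9 107.6] legs 0 
-30 in 50 [103.5 107.5] legs 6 [93.8 94.  94.8]
-24 in 46 [104.  108.1] legs 21 [ 93.6 100.8 104.4]
-18 in 52 [103.1 107.6] legs 47 [ 93.7 102.5 104.8]
-12 in 51 [102.3 108. ] legs 34 [ 93.7 102.4 104.2]
-6 in 48 [104.  107.9] legs 32 [ 94.3 102.1 104.3]
0 in 48 [ 98.1 107.6] legs 36 [ 93.9 101.5 103.6]
6 in 22 [93.5 95.1] legs 36 [ 93.9 100.9 103. ]
12 in 16 [93.6 94.6] legs 40 [ 93.8 100.2 103. ]
18 in 7 [93.7 95.2] legs 32 [ 93.6 100.8 102.6]
24 in 0  legs 30 [ 95.8 100.4 102.1]
30 in 3 [94.  94.8] legs 29 [ 93.6  99.5 101.6]
36 in 39 [105.6 108.5] legs 36 [ 94.1  98.8 101. ]
42 in 45 [105.7 109.3] legs 39 [ 94.9  99.8 101.5]
48 in 39 [ 94.1 108.3] legs 26 [ 93.8  98.9 101.7]
54 in 33 [93.6 95.9] legs 21 [93.7 94.4 95.6]
60 in 29 [93.7 96.1] legs 19 [93.5 94.5 95.6]
66 in 7 [93.6 94.8] legs 15 [93.7 94.1 95. ]
72 in 15 [93.6 95.1] legs 15 [93.6 94.  94.7]
78 in 6 [93.6 94.1] legs 6 [93.8 94.1 95.1]
```

View pics/s4.png

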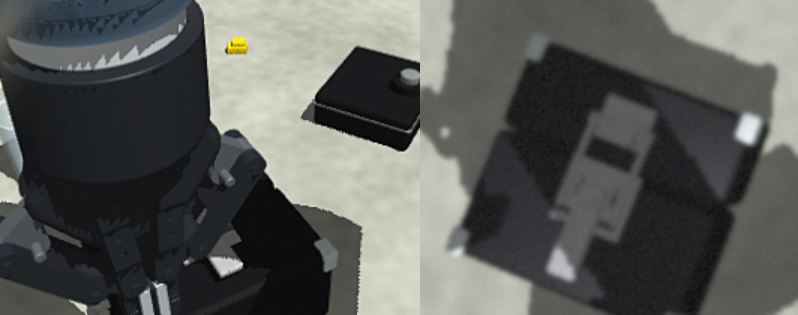

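The top view shows the lever lying flat at about (585,245), with its top at z≈105. The loop legs run level to x≈50 and end under the keeper at about (625,115). After release the latch stays shut, and the arm is clear of everything.

```bash
python3 -c "from cell import bot;print(bot.sign_off())"
```

```text
the job is handed in; nothing more can be done
None
```

The job is handed in, with no verdict returned: the loop bar dropped behind the keeper before I swung the lever back and pressed it flat; camera depth showed it holding after release, about 6 s in, and the arm stayed clear of the other objects.

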